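# Lean the window plate against the rail

### The arm

A 6-joint arm with a two-finger parallel gripper is mounted at the origin on the work surface. World frame = base frame: x ahead of the robot, y to its left, z up, the work surface at z = 0. Lengths are in m, angles in degrees, forces in N, time in s.
With the tool pointing down it reaches from about 0.3 to 0.95 m from the base axis. Payload 3.1 kg.
Tool frame: the origin (TCP) lies between the finger pads; the fingertips stand 14 mm ahead of it and the grasp point (between the pads) lies 5 mm behind it; x points along the fingers, y is the direction in which the jaws open and shut, and the axes are right-handed (so a half turn about x gives the same grasp; the last joint's range is limited). The gripper opens to 85 mm and grips with 20 to 120 N. Pads are 22 mm wide; open, the fingers measure 114 mm over their backs; the gripper's body (76 mm by 85 mm) begins 54 mm behind the grasp point. The pads swing forward as they close: fully open they stand 13 mm farther back than shut.
Start: joints at [66.022, 17.653, 93.61, -0, 68.738, -3.994], TCP at [0.214, 0.587, 0.245] pointing down, gripper open.
Joint ranges: [-175.34, 175.34], [-45.06, 112.39], [2.9, 150.54], [-68.45, 248.45], [3.09, 151.38], [-168.51, 168.51]. Speed limits (degrees/s): [159.86, 159.86, 180, 180, 180, 180].

### API

Orientations are given as a 3x3 rotation matrix whose columns are the frame's x, y, z axes.
In Python, from station import get_obs, camera, camera_info, sign_off gives the robot as it stands. The module is installed in compiled form; this text tells all that it offers.
- The arm moves only by the tool move_arm, never from a script. Its argument "series" is a list of rows, each an object with "offset": the shift along the tool's x, y, z in cm, a list of three; "turn": the turn about the tool's x in rad; "claw": the closure in counts, from 0 (fully open) to 255 (shut). A call has 1 to 10 rows; each row is the pose to reach, as a shift and turn from the pose commanded when the call began, along the tool's axes at that moment; what a row does not reach only later rows make up. A row lasts 1/12 s, in which the tool goes at most 41.7 mm and 7.16 degrees, less where a joint would pass 70% of its speed; a pose out of reach is approached as far as the arm can. A call with a gripper value outside its range is refused whole. The fingers move at their own pace and stop on an object; the grip force is fixed at half the most. Time passes only in rows, so rows that repeat a pose let the fingers close. It gives the time, the measured TCP pose, the force and the opening at its end, in the units of the state.
- get_obs(): the state, without advancing time (a new reading comes with each control period).
- camera(name): name is "scene" or "side" or "wrist"; returns (picture, depth): 400x640x3 uint8, red, green, blue; 400x640 float32, m along the optical axis (not along the pixel's ray), 0 where there is no reading.
- camera_info(name): a dict with "fovy" (degrees; the focal length in pixels is half the picture's height over the tangent of half this angle, whatever the lens; pixels are square), "cx", "cy" (the principal point, pixels), "R" (3x3) and "t" (3): a world point X has camera coordinates R X + t; the wrist camera has in their place "hand_eye" (4x4, takes a point from camera to tool coordinates, whose origin is the TCP and whose axes are the tool frame's). Camera axes: x right, y down, z forward; pixel columns grow to the right and rows downward; lengths in m; the calibration is good to about 2 mm. A picture is of the moment at which its call begins: read the wrist's pose just before it. camera_info takes no time and is no camera call.
- sign_off(): hands the job in, once; it reports no verdict.
The state is a dict: "clock": time; "joint_pos": joint angles; "qd": joint speeds; "effort": joint torques, N m; "ee_pos": TCP position; "tcp_rot": TCP orientation; "contact_force": force on the tool from outside, world axes, zero at the start; "ft_torque": the same for the moment, N m; "gripper_width": finger opening in m.
Only numpy, scipy, OpenCV 4.12 (cv2) and the standard library are available. Lean on these libraries where they do the work, as an engineer would, in place of code of your own. Each camera call takes 0.05 s, during which the arm holds its last target. There are 200 camera calls.

### The job

One of the three dark plates standing in the white slotted stands has a rectangular window in it. Lift that plate out of its stand and lean it against the slotted aluminium rail, at about the middle of the rail, on the side that faces the robot: bottom edge on the table, squarely along the rail, leaning back on the rail at about 20 degrees from upright. Leave the other two plates standing in their stands.

Things in the scene. Friction and masses are not known exactly. Their poses are not given: they have to be found in the camera images.
- window_mid (a point): centre of the window plate: a dark metal plate, 8 mm thick, 110 mm wide, 150 mm tall, 0.2 to 0.4 kg, with one rectangular window (60 wide, 50 high) that leaves 40 mm solid along the top edge, 60 below, 25 each side. x across its thickness, y along its width, z up. It stands upright, centre 83 mm above the table, in the slot (10 mm wide, 20 deep) of a fixed white stand 60 x 90 x 28 mm tall.
- rail: slotted aluminium rail fixed to the table: a straight square bar 264 mm long (its y), 40 thick (its x), 80 tall. Origin: centre of its underside, on the table. Its -x axis points out of the long face towards the robot, 20 mm from the origin. A plate leaning at 20 degrees rests on that face's top edge, the foot of its back 29 mm out from the face.
- blank_mid (a point): centre of the blank plate, to be left alone: a dark metal plate, 8 mm thick, 110 mm wide, 115 mm tall, no openings, loose in a stand of the same kind; same axes. Top edge 123 mm above the table. The three stands stand side by side in any order.
- twohole_mid (a point): centre of the two-hole plate, to be left alone: a dark metal plate, 8 mm thick, 85 mm wide, 150 mm tall, two round 34 mm holes one above the other, loose in a stand of the same kind; same axes. Top edge 158 mm above the table.
There are look-alikes about, which are no part of the job. What is shaped like the part that bears window_mid but green or pink is not meant.

How it is judged (in metres and radians):
At the end, for the whole second after the job is handed in: The window plate rests, released, bottom edge on the table and back on the rail's robot-side face, leaning 10 to 30 degrees from upright, square to the rail within 11 degrees, its centre within 50 mm of the rail's middle; the other two plates are within 20 mm of where they stood (angle between the z axis of window_mid and the z axis of rail, either way round between 0.17 and 0.53 rad and angle between the y axis of window_mid and the y axis of rail, either way round below 0.2 rad and y of window_mid in the frame of rail between -0.05 and 0.05 m and x of window_mid in the frame of rail between -0.06 and -0.01 m and height (world z) of window_mid between 0.06 and 0.082 m and contact force between plate_window and rail above 0.03 N and linear speed of plate_window below 0.02 m/s and distance of each of blank_mid, twohole_mid from where it was at the start of the episode below 0.02 m); the robot touches nothing.
It fails at once if one of the other two plates is knocked or lifted out of its place (distance of any of blank_mid, twohole_mid from where it was at the start of the episode above 0.02 m).
It also fails if it takes over 35 s, if anything falls off the work surface, if the arm or the gripper's body presses on something with over 40 N, if the wrist force passes 120 N, or if a joint passes its speed limit or range.

## Working session

There is one attempt and no reset: what is moved stays moved. The work goes in short steps, Python scripts to look and compute and a tool call to move; the robot and the scene stay as the last step left them, time stands still between calls to the robot, and variables do not carry over. Pictures are saved under pics/ and viewed, about 8 in all and at most 12, crops included, and the job is handed in when it is done.

Besides the shell and the picture viewer there is one more tool, called after "Request:" as name(argument=value, ...), one argument or row to a line, values as JSON. move_arm: Moves the arm, as the interface text tells. Its arguments: {"type":"object","properties":{"series":{"type":"array","items":{"type":"object","properties":{"offset":{"type":"array","items":{"type":"number"}},"turn":{"type":"number"},"claw":{"type":"number"}}}}},"required":["series"]}

```bash
mkdir -p pics; cat > h.py <<'E'
import numpy as np, cv2
from station import get_obs, camera, camera_info, sign_off
def K(n):
    i=camera_info(n); f=200/np.tan(np.radians(i['fovy'])/2); return i,f
def cloud(n,d,o=None):
    i,f=K(n); v,u=np.mgrid[0:400,0:640]
    P=np.stack([(u-i['cx'])/f*d,(v-i['cy'])/f*d,d],-1)
    if 'R' in i: return (P-np.array(i['t']))@np.array(i['R'])
    H=np.array(i['hand_eye']); P=P@H[:3,:3].T+H[:3,3]
    return P@np.array(o['tcp_rot']).T+np.array(o['ee_pos'])
E
python3 - <<'E'
from h import *
o=get_obs(); print(o)
for n in ['scene','side']:
    p,d=camera(n); print(n,camera_info(n)); np.savez(n+'.npz',p=p,d=d); cv2.imwrite(f'pics/{n}0.png',p[:,:,::-1])
E
```

```text
{'clock': 0.0, 'joint_pos': array([ 6.60229521e+01,  1.77043662e+01,  9.36888798e+01,  7.54778480e-04,
        6.87370087e+01, -3.99129511e+00]), 'qd': array([ 0.07707728,  0.1382075 , -0.06388974, -0.02899272, -0.02253932,
       -0.11236955]), 'effort': array([ 2.17722249e-03, -4.15258205e+01, -2.76666498e+01, -3.40529448e-05,
        1.04785053e-02, -1.44461586e-05]), 'ee_pos': array([0.21329796, 0.58664631, 0.24405386]), 'tcp_rot': array([[-9.35049033e-04,  3.41789911e-01,  9.39775921e-01],
       [-2.07221036e-03,  9.39773652e-01, -3.41791148e-01],
       [-9.99997416e-01, -2.26700488e-03, -1.70473850e-04]]), 'contact_force': array([ 0.06861571,  0.34072435, -0.13324782]), 'ft_torque': array([-0.00939382, -0.00758892, -0.01695048]), 'gripper_width': 0.08505424430514393}
scene {'fovy': 52.462521820832286, 'cx': 317.79044411170173, 'cy': 206.29871604670197, 'R': array([[ 0.37542809,  0.92684891, -0.00220082],
       [ 0.59535493, -0.24297212, -0.76584402],
       [-0.71035643,  0.28620909, -0.64302262]]), 't': array([-0.10510839, -0.25673643,  1.35632598])}
side {'fovy': 53.18569099740473, 'cx': 323.8927260570138, 'cy': 204.5555728184229, 'R': array([[ 0.91906341, -0.39384143, -0.01453883],
       [-0.31055811, -0.70101575, -0.64197397],
       [ 0.242644  ,  0.59452994, -0.76658857]]), 't': array([-0.49989913,  0.13271247,  1.05584652])}
```

View pics/scene0.png

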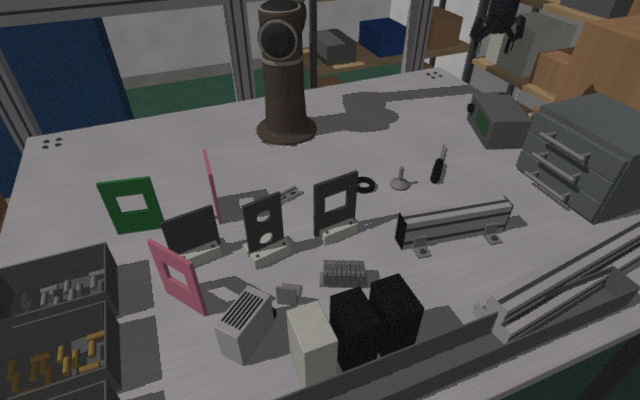

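View pics/side0.png

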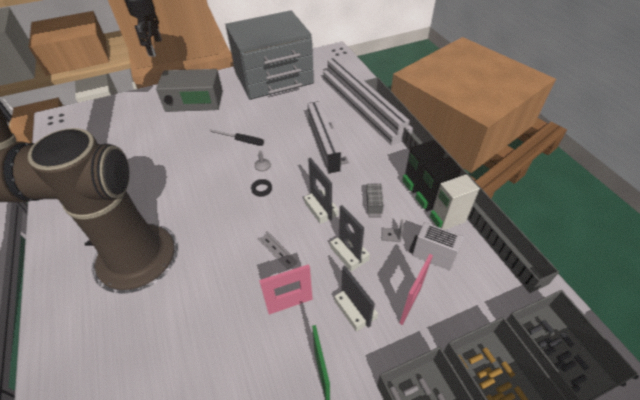

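Scene view: the candidates are the dark window plate (336,205), the two-hole plate (264,225), the blank (190,232), and the green (133,205) and pink (178,277; 212,187) look-alikes. The dark plate at (336,205) fits, since it has a single rectangular window and stands in a white stand. The rail is at (455,222).

```bash
cat > m.py <<'E'
from h import *
S=np.load('scene.npz'); T=np.load('side.npz')
for n,Z,boxes in [('scene',S,dict(win=(308,168,362,245),two=(240,190,290,268),blank=(160,203,222,268),rail=(392,195,516,260))),
                  ('side',T,dict(win=(300,155,338,222),two=(328,200,368,268),rail=(302,95,350,175)))]:
    P=cloud(n,Z['d']); 
    for k,(a,b,c,e) in boxes.items():
        q=P[b:e,a:c].reshape(-1,3); col=Z['p'][b:e,a:c].reshape(-1,3).max(1)
        if k=='rail': 
            m=(q[:,2]>.07)&(q[:,2]<.09)
        else: m=(q[:,2]>.04)&(q[:,2]<.17)&(col<110)
        q=q[m]; 
        c2,(w,h),ang=cv2.minAreaRect(q[:,:2].astype(np.float32))
        mid=np.median(q,0); _,s,V=np.linalg.svd(q[:,:2]-q[:,:2].mean(0),full_matrices=False)
        t=(q[:,:2]-q[:,:2].mean(0))@V[0]; lo,hi=np.percentile(t,[1,99]); u=(q[:,:2]-q[:,:2].mean(0))@V[1]
        print(n,k,m.sum(),'mid',(q[:,:2].mean(0)+V[0]*(lo+hi)/2).round(4),'len',(hi-lo).round(4),'thick',np.percentile(u,[2,98]).round(4),'dir',V[0].round(4),'zmax',np.percentile(q[:,2],99).round(3))
i,f=K('scene');p=S['p'][150:275,140:380]
cv2.imwrite('pics/crop.png',cv2.resize(p[:,:,::-1],None,fx=3,fy=3,interpolation=cv2.INTER_CUBIC))
E
python3 m.py
```

```text
scene win 1568 mid [ 0.513  -0.0516] len 0.1096 thick [-0.0028  0.0067] dir [-0.1282  0.9918] zmax 0.158
scene two 1512 mid [ 0.5222 -0.2215] len 0.0843 thick [-0.0026  0.0064] dir [-0.2035  0.9791] zmax 0.158
scene blank 1763 mid [ 0.467  -0.3672] len 0.1944 thick [-0.0588  0.0443] dir [ 0.442 -0.897] zmax 0.125
scene rail 1691 mid [0.6283 0.1961] len 0.2604 thick [-0.0171  0.0235] dir [-0.1484 -0.9889] zmax 0.082
side win 752 mid [ 0.5368 -0.0068] len 0.2037 thick [-0.0349  0.0358] dir [-0.4163 -0.9092] zmax 0.158
side two 772 mid [ 0.5145 -0.1843] len 0.1637 thick [-0.0109  0.0073] dir [ 0.0727 -0.9974] zmax 0.158
side rail 732 mid [0.6238 0.1956] len 0.2619 thick [-0.0193  0.0203] dir [-0.1457 -0.9893] zmax 0.082
```

View pics/crop.png

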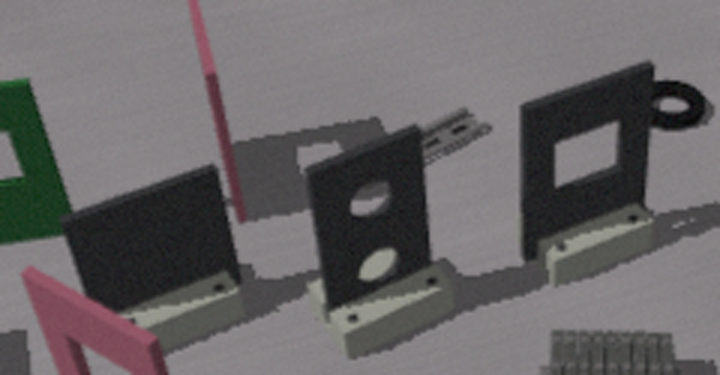

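The crop confirms it: the dark plate at crop (587,155) has a single rectangular window and sits in a white stand. Its yaw is about +7.4° and the rail's about -8.5°. I'll approach above the plate now.

Request:
move_arm(
  series=[
    {"offset": [0, -2.9, 2.9], "turn": 0.109, "claw": 0},
    {"offset": [0, -5.8, 5.8], "turn": 0.218, "claw": 0},
    {"offset": [0, -8.7, 8.7], "turn": 0.327, "claw": 0},
    {"offset": [0, -11.6, 11.6], "turn": 0.436, "claw": 0},
    {"offset": [0, -14.5, 14.5], "turn": 0.545, "claw": 0},
    {"offset": [0, -17.4, 17.4], "turn": 0.654, "claw": 0},
    {"offset": [0, -20.3, 20.3], "turn": 0.763, "claw": 0},
    {"offset": [0, -23.2, 23.2], "turn": 0.872, "claw": 0},
    {"offset": [0, -26.1, 26.1], "turn": 0.981, "claw": 0},
    {"offset": [0, -29, 29], "turn": 1.093, "claw": 0},
  ],
)

```text
clock: 0.93
ee_pos: [0.3871, 0.2138, 0.245]
tcp_rot: [[-0.0, 0.992, 0.124], [-0.0, 0.124, -0.992], [-1.0, -0.0, 0.0]]
contact_force: [0.4, -0.2, -0.1]
gripper_width: 0.0856
```

Request:
move_arm(
  series=[
    {"offset": [0, 1.3, 3.9], "turn": 0, "claw": 0},
    {"offset": [0, 2.6, 7.8], "turn": 0, "claw": 0},
    {"offset": [0, 3.9, 11.7], "turn": 0, "claw": 0},
    {"offset": [0, 5.2, 15.6], "turn": 0, "claw": 0},
    {"offset": [0, 6.5, 19.5], "turn": 0, "claw": 0},
    {"offset": [0, 7.8, 23.4], "turn": 0, "claw": 0},
    {"offset": [0, 9.1, 27.8], "turn": 0, "claw": 0},
    {"offset": [0, 9.1, 27.8], "turn": 0, "claw": 0},
  ],
)

```text
clock: 1.6
ee_pos: [0.5155, -0.0542, 0.2454]
tcp_rot: [[0.003, 0.992, 0.124], [-0.004, 0.124, -0.992], [-1.0, 0.002, 0.004]]
contact_force: [0.6, 0.9, 1.0]
gripper_width: 0.0855
```

```bash
python3 - <<'E'
from h import *
o=get_obs(); p,d=camera('wrist'); np.savez('w1.npz',p=p,d=d,**{k:o[k] for k in('ee_pos','tcp_rot')})
print(o['ee_pos'],o['tcp_rot'],o['gripper_width'])
P=cloud('wrist',d,o); m=(P[...,2]>.145)&(P[...,2]<.17)&(np.hypot(P[...,0]-.513,P[...,1]+.05)<.08)&(d>0)
q=P[m]; print(m.sum()); c,s,a=cv2.minAreaRect(q[:,:2].astype(np.float32)); print('mid',c,s,a, np.median(q[:,2]))
b=p.copy(); b[m]=(255,0,0); cv2.imwrite('pics/w1.png',np.hstack([b])[:,:,::-1])
E
```

```text
[ 0.51548093 -0.05418721  0.24540975] [[ 0.00259157  0.99232867  0.12360052]
 [-0.00363275  0.12360946 -0.99232429]
 [-0.99999004  0.00212267  0.00392523]] 0.08553937131866812
1981
mid (0.5106090903282166, -0.052077677100896835) (0.00801869947463274, 0.11041498929262161) 7.727283000946045 0.15756473511773383
```

View pics/w1.png

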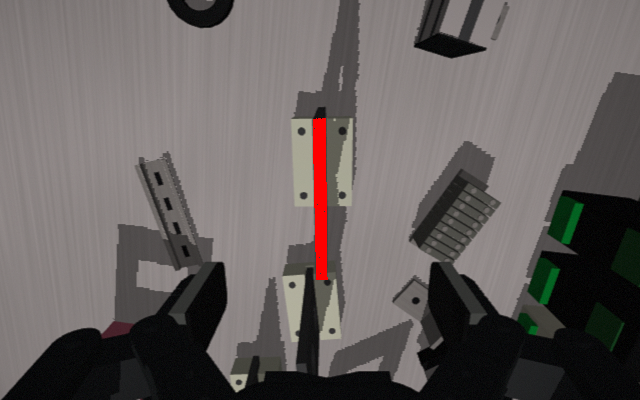

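The wrist view shows the plate's top edge from (320,118) to (321,280), so its centre is (0.511,-0.052) with yaw 7.7°. I'll descend and grip.

Request:
move_arm(
  series=[
    {"offset": [3, -0.1, 0.1], "turn": -0.01, "claw": 0},
    {"offset": [6, -0.1, 0.1], "turn": -0.01, "claw": 0},
    {"offset": [8.5, -0.1, 0.1], "turn": -0.01, "claw": 0},
    {"offset": [10, -0.1, 0.1], "turn": -0.01, "claw": 0},
    {"offset": [11, -0.1, 0.1], "turn": -0.01, "claw": 0},
    {"offset": [11, -0.1, 0.1], "turn": -0.01, "claw": 0},
    {"offset": [11, -0.1, 0.1], "turn": -0.01, "claw": 0},
  ],
)

```text
clock: 2.23
ee_pos: [0.5119, -0.0486, 0.1352]
tcp_rot: [[-0.001, 0.99, 0.139], [0.0, 0.139, -0.99], [-1.0, -0.001, -0.0]]
contact_force: [-0.8, 0.5, 0.7]
gripper_width: 0.0855
```

Request:
move_arm(
  series=[
    {"offset": [0, -0.18, 0.3], "turn": 0, "claw": 0},
    {"offset": [0, -0.18, 0.3], "turn": 0, "claw": 130},
    {"offset": [0, -0.18, 0.3], "turn": 0, "claw": 255},
    {"offset": [0, -0.18, 0.3], "turn": 0, "claw": 255},
    {"offset": [0, -0.18, 0.3], "turn": 0, "claw": 255},
    {"offset": [0, -0.18, 0.3], "turn": 0, "claw": 255},
    {"offset": [0, -0.18, 0.3], "turn": 0, "claw": 255},
    {"offset": [0, -0.18, 0.3], "turn": 0, "claw": 255},
    {"offset": [0, -0.18, 0.3], "turn": 0, "claw": 255},
    {"offset": [0, -0.18, 0.3], "turn": 0, "claw": 255},
  ],
)

```text
clock: 3.07
ee_pos: [0.511, -0.0527, 0.1355]
tcp_rot: [[0.0, 0.99, 0.139], [-0.0, 0.139, -0.99], [-1.0, 0.0, 0.0]]
contact_force: [-0.0, 0.1, 2.5]
gripper_width: 0.0074
```

Gripped, with an opening of 7.4 mm. Lifting 10 cm, slowly at first.

Request:
move_arm(
  series=[
    {"offset": [-0.5, 0, 0], "turn": 0, "claw": 255},
    {"offset": [-1.2, 0, 0], "turn": 0, "claw": 255},
    {"offset": [-2, 0, 0], "turn": 0, "claw": 255},
    {"offset": [-3.5, 0, 0], "turn": 0, "claw": 255},
    {"offset": [-5, 0, 0], "turn": 0, "claw": 255},
    {"offset": [-7, 0, 0], "turn": 0, "claw": 255},
    {"offset": [-9, 0, 0], "turn": 0, "claw": 255},
    {"offset": [-10, 0, 0], "turn": 0, "claw": 255},
    {"offset": [-10, 0, 0], "turn": 0, "claw": 255},
  ],
)

```text
clock: 3.82
ee_pos: [0.5128, -0.053, 0.2386]
tcp_rot: [[0.006, 0.99, 0.139], [-0.001, 0.139, -0.99], [-1.0, 0.006, 0.002]]
contact_force: [1.0, -0.3, -3.2]
gripper_width: 0.0072
```

Request:
move_arm(
  series=[
    {"offset": [0, 0.5, -2], "turn": 0.03, "claw": 255},
    {"offset": [0, 1.6, -5], "turn": 0.07, "claw": 255},
    {"offset": [0, 3, -8.5], "turn": 0.11, "claw": 255},
    {"offset": [0, 4.5, -12], "turn": 0.15, "claw": 255},
    {"offset": [0, 6, -15.5], "turn": 0.19, "claw": 255},
    {"offset": [0, 7.3, -19], "turn": 0.23, "claw": 255},
    {"offset": [0, 8.5, -22], "turn": 0.26, "claw": 255},
    {"offset": [0, 9.5, -24.6], "turn": 0.288, "claw": 255},
    {"offset": [0, 9.5, -24.6], "turn": 0.288, "claw": 255},
    {"offset": [0, 9.5, -24.6], "turn": 0.288, "claw": 255},
  ],
)

```text
clock: 4.65
ee_pos: [0.5698, 0.2054, 0.2334]
tcp_rot: [[-0.003, 0.989, -0.145], [-0.001, -0.145, -0.989], [-1.0, -0.003, 0.002]]
contact_force: [0.2, -0.8, -3.4]
gripper_width: 0.0074
```

```bash
python3 - <<'E'
from h import *
o=get_obs(); p,d=camera('wrist'); print(o['ee_pos'],o['tcp_rot'].round(4),o['gripper_width'],o['contact_force'])
np.savez('w2.npz',p=p,d=d,**{k:o[k] for k in('ee_pos','tcp_rot')})
def rect(q):
    print(len(q),cv2.minAreaRect(q[:,:2].astype(np.float32)),np.median(q[:,2]))
P=cloud('wrist',d,o); m=(P[...,2]>.07)&(P[...,2]<.09)&(np.hypot(P[...,0]-.6245,P[...,1]-.196)<.15)&(d>0); rect(P[m])
m2=(P[...,2]>.22)&(P[...,2]<.29)&(np.hypot(P[...,0]-.571,P[...,1]-.204)<.07)&(d>0)&(p.max(2)<110)
b=p.copy(); b[m]=(255,0,0); b[m2]=(0,0,255); cv2.imwrite('pics/w2.png',b[:,:,::-1])
p,d=camera('side'); cv2.imwrite('pics/s2.png',cv2.resize(p[50:250,200:460,::-1],None,fx=3,fy=3))
P=cloud('side',d); m=(P[...,2]>.1)&(P[...,2]<.2)&(np.hypot(P[...,0]-.571,P[...,1]-.204)<.09); q=P[m]; print('side plate zmin',np.percentile(q[:,2],[0,1,5]) if len(q) else 0)
E
```

```text
[0.56981017 0.20541853 0.23339569] [[-0.003   0.9894 -0.1452]
 [-0.0012 -0.1452 -0.9894]
 [-1.     -0.0028  0.0016]] 0.007388722156595392 [ 0.23725636 -0.80723707 -3.42931788]
14604 ((0.6262567639350891, 0.20245406031608582), (0.254700630903244, 0.040611136704683304), 81.59046173095703) 0.07969019031509658
side plate zmin [0.10227577 0.10457294 0.10811308]
```

View pics/w2.png

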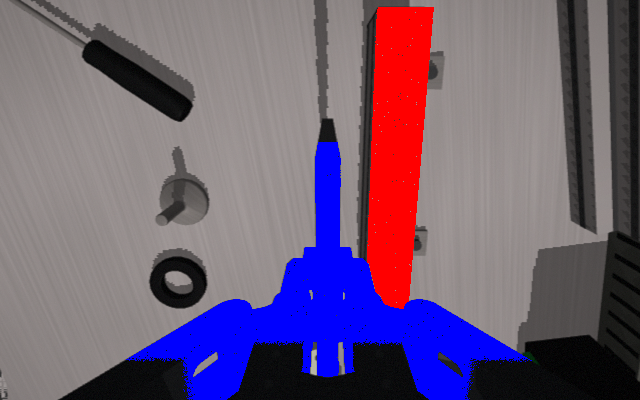

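View pics/s2.png

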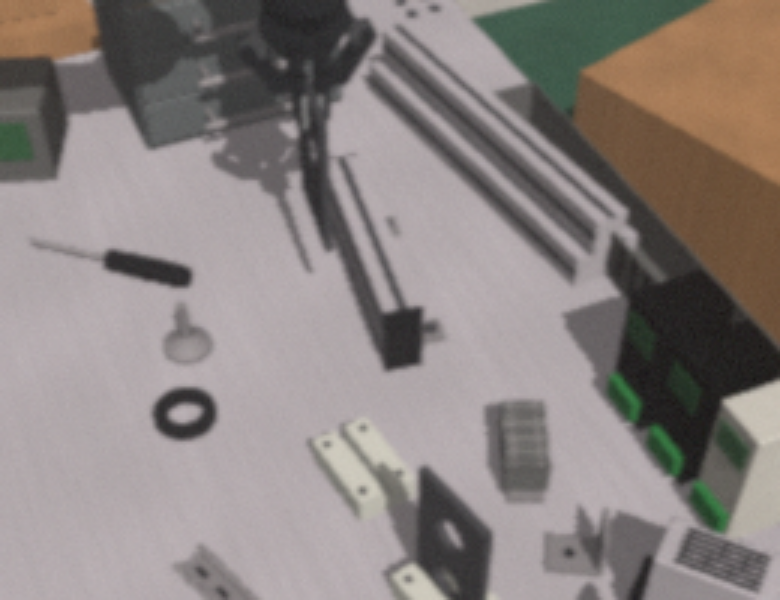

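Wrist view: the rail top (red) spans (375..435,8) down to (365..410,305), and its perpendicular position agrees with my estimate within 1.5 mm. The plate (blue) hangs parallel to it, about 30 mm off. I'll lower it.

Request:
move_arm(
  series=[
    {"offset": [1.5, 0, 0], "turn": 0, "claw": 255},
    {"offset": [3.5, 0, 0], "turn": 0, "claw": 255},
    {"offset": [5.5, 0, 0], "turn": 0, "claw": 255},
    {"offset": [7.5, 0, 0], "turn": 0, "claw": 255},
    {"offset": [9, 0, 0], "turn": 0, "claw": 255},
    {"offset": [10, 0, 0], "turn": 0, "claw": 255},
    {"offset": [10.2, 0, 0], "turn": 0, "claw": 255},
    {"offset": [10.4, 0, 0], "turn": 0, "claw": 255},
    {"offset": [10.4, 0, 0], "turn": 0, "claw": 255},
  ],
)

```text
clock: 5.5
ee_pos: [0.5714, 0.2038, 0.1318]
tcp_rot: [[0.001, 0.989, -0.149], [0.0, -0.149, -0.989], [-1.0, 0.001, -0.0]]
contact_force: [0.9, -0.0, -3.0]
gripper_width: 0.0071
```

Request:
move_arm(
  series=[
    {"offset": [0.1, 0, 0], "turn": 0, "claw": 255},
    {"offset": [0.2, 0, 0], "turn": 0, "claw": 255},
    {"offset": [0.3, 0, 0], "turn": 0, "claw": 255},
    {"offset": [0.38, 0, 0], "turn": 0, "claw": 255},
    {"offset": [0.38, 0, 0], "turn": 0, "claw": 255},
    {"offset": [0.38, 0, 0], "turn": 0, "claw": 255},
  ],
)

```text
clock: 6.0
ee_pos: [0.571, 0.2043, 0.1277]
tcp_rot: [[0.0, 0.989, -0.148], [0.0, -0.148, -0.989], [-1.0, 0.0, -0.0]]
contact_force: [0.9, 0.6, -3.3]
gripper_width: 0.0075
```

Request:
move_arm(
  series=[
    {"offset": [0.05, 0, 0], "turn": 0, "claw": 255},
    {"offset": [0.1, 0, 0], "turn": 0, "claw": 255},
    {"offset": [0.1, 0, 0], "turn": 0, "claw": 255},
    {"offset": [0.1, 0, 0], "turn": 0, "claw": 255},
  ],
)

```text
clock: 6.33
ee_pos: [0.5713, 0.2045, 0.1275]
tcp_rot: [[0.001, 0.989, -0.148], [0.001, -0.148, -0.989], [-1.0, 0.001, -0.001]]
contact_force: [-2.1, 0.5, 4.6]
gripper_width: 0.0072
```

Contact confirmed: the force rose from -3.3 to +4.6 N. I'll unload slightly and open the jaws to a narrow gap.

Request:
move_arm(
  series=[
    {"offset": [-0.06, 0, 0], "turn": 0, "claw": 255},
    {"offset": [-0.06, 0, 0], "turn": 0, "claw": 195},
    {"offset": [-0.06, 0, 0], "turn": 0, "claw": 195},
    {"offset": [-0.06, 0, 0], "turn": 0, "claw": 195},
    {"offset": [-0.06, 0, 0], "turn": 0, "claw": 195},
    {"offset": [-0.06, 0, 0], "turn": 0, "claw": 195},
  ],
)

```text
clock: 6.83
ee_pos: [0.5709, 0.204, 0.1269]
tcp_rot: [[-0.0, 0.989, -0.149], [-0.0, -0.149, -0.989], [-1.0, -0.0, 0.0]]
contact_force: [-0.4, 0.8, -0.1]
gripper_width: 0.0199
```

Request:
move_arm(
  series=[
    {"offset": [-0.4, 0, 0], "turn": 0, "claw": 195},
    {"offset": [-0.9, 0, 0], "turn": 0, "claw": 195},
    {"offset": [-0.9, 0.3, 0], "turn": 0, "claw": 195},
    {"offset": [-0.9, 0.6, 0], "turn": 0, "claw": 195},
    {"offset": [-0.9, 0.9, 0], "turn": 0, "claw": 195},
    {"offset": [-0.9, 1.2, 0], "turn": 0, "claw": 195},
    {"offset": [-0.9, 1.5, 0], "turn": 0, "claw": 195},
    {"offset": [-0.9, 1.8, 0], "turn": 0, "claw": 195},
    {"offset": [-0.9, 2.1, 0], "turn": 0, "claw": 195},
    {"offset": [-0.9, 2.1, 0], "turn": 0, "claw": 195},
  ],
)

```text
clock: 7.67
ee_pos: [0.5924, 0.2009, 0.1361]
tcp_rot: [[0.001, 0.989, -0.149], [0.0, -0.149, -0.989], [-1.0, 0.001, -0.0]]
contact_force: [1.0, 0.1, 0.2]
gripper_width: 0.02
```

```bash
cat > chk.py <<'E'
from h import *
import sys
o=get_obs(); print(o['ee_pos'],o['gripper_width'],o['contact_force'].round(1))
c=np.array([.6245,.196]); x=np.array([.989,-.147]); y=np.array([.147,.989])
for n in ['side','scene']:
    p,d=camera(n); P=cloud(n,d); r=(P[...,:2]-c)@np.stack([x,y],1)
    m=(r[...,0]>-.085)&(r[...,0]<.04)&(abs(r[...,1])<.12)&(P[...,2]>.01)&(P[...,2]<.165)&(p.max(2)<110)
    if n=='scene': m&=P[...,2]>.088
    else: m&=(r[...,0]<-.025)|(P[...,2]>.088)
    q=r[m];z=P[...,2][m]; print(n,m.sum())
    if n=='side':
        for h in np.arange(.01,.16,.015):
            k=(z>h)&(z<h+.015)
            if k.sum()>3: print(h.round(3),k.sum(),'x',np.percentile(q[k,0],[10,50,90]).round(4),'y',np.percentile(q[k,1],[2,98]).round(4))
    a=p[100:240,250:400] if n=='side' else p[130:270,380:530]
    cv2.imwrite(f'pics/{n}_{sys.argv[1]}.png',cv2.resize(a[:,:,::-1],None,fx=4,fy=4))
E
python3 chk.py a
```

```text
[0.59244349 0.20090864 0.13605498] 0.01996251882756138 [1.  0.1 0.2]
side 575
0.01 50 x [-0.0552 -0.0537 -0.0503] y [-0.0555  0.0535]
0.025 50 x [-0.0524 -0.0512 -0.0492] y [-0.0539  0.0512]
0.04 55 x [-0.0496 -0.0482 -0.0442] y [-0.0551  0.0491]
0.055 62 x [-0.0468 -0.0444 -0.0399] y [-0.0556  0.0566]
0.07 39 x [-0.044  -0.0417 -0.0368] y [-0.055   0.0477]
0.085 24 x [-0.0413 -0.0393 -0.0339] y [-0.0549  0.0368]
0.1 36 x [-0.0379 -0.0366 -0.0323] y [-0.0564  0.0125]
0.115 52 x [-0.0435 -0.0346 -0.0299] y [-0.0542  0.0354]
0.13 113 x [-0.0516 -0.0314 -0.0194] y [-0.0554  0.0371]
0.145 76 x [-0.0491 -0.0266 -0.0181] y [-0.053   0.0446]
scene 812
```

View pics/side_a.png

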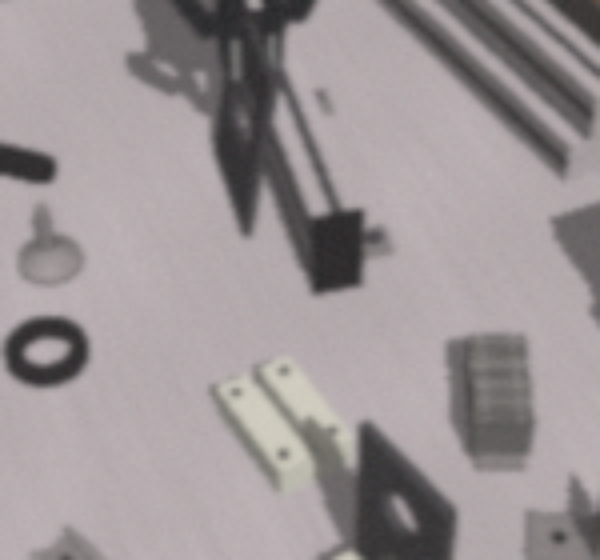

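The side view shows the plate tilting about 11° towards the rail at crop (240,130), with its foot in place (y from -55 to +54 mm along the rail). I'll continue.

Request:
move_arm(
  series=[
    {"offset": [0, 0.3, 0], "turn": 0, "claw": 195},
    {"offset": [0, 0.6, 0], "turn": 0, "claw": 195},
    {"offset": [0, 0.9, 0], "turn": 0, "claw": 195},
    {"offset": [0, 1.2, 0], "turn": 0, "claw": 195},
    {"offset": [0, 1.5, 0], "turn": 0, "claw": 195},
    {"offset": [0, 1.8, 0], "turn": 0, "claw": 195},
    {"offset": [0, 2.1, 0], "turn": 0, "claw": 195},
    {"offset": [0, 2.4, 0], "turn": 0, "claw": 195},
    {"offset": [0, 2.4, 0], "turn": 0, "claw": 195},
  ],
)

```text
clock: 8.52
ee_pos: [0.6162, 0.1974, 0.1362]
tcp_rot: [[0.001, 0.989, -0.149], [0.0, -0.149, -0.989], [-1.0, 0.001, -0.0]]
contact_force: [0.1, -1.0, -0.2]
gripper_width: 0.02
```

```bash
python3 chk.py b
```

```text
[0.61615502 0.19738889 0.13617877] 0.02003492038150203 [ 0.1 -1.  -0.2]
side 663
0.01 61 x [-0.0531 -0.0507 -0.0479] y [-0.0552  0.0491]
0.025 77 x [-0.048  -0.0452 -0.0422] y [-0.056   0.0537]
0.04 83 x [-0.0421 -0.0391 -0.0328] y [-0.0555  0.0514]
0.055 62 x [-0.037  -0.0337 -0.029 ] y [-0.0552  0.0528]
0.07 41 x [-0.0312 -0.0285 -0.0261] y [-0.0557  0.0528]
0.085 36 x [-0.0257 -0.0234 -0.0186] y [-0.0546  0.0533]
0.1 44 x [-0.0198 -0.0174 -0.013 ] y [-0.0556  0.0015]
0.115 63 x [-0.0218 -0.0122 -0.0088] y [-0.0544  0.0089]
0.13 138 x [-0.0234 -0.0058  0.0022] y [-0.0538  0.0423]
0.145 44 x [-0.0295  0.0015  0.01  ] y [-0.0147  0.0024]
scene 734
```

The slope is 0.367, or 20°, so the plate is at the rail. I'll open gently, then retract.

Request:
move_arm(
  series=[
    {"offset": [0, 0, 0], "turn": 0, "claw": 180},
    {"offset": [0, 0, 0], "turn": 0, "claw": 160},
    {"offset": [0, 0, 0], "turn": 0, "claw": 130},
    {"offset": [0, 0, 0], "turn": 0, "claw": 100},
    {"offset": [0, 0, 0], "turn": 0, "claw": 60},
    {"offset": [0, 0, 0], "turn": 0, "claw": 60},
    {"offset": [0, 0, 0], "turn": 0, "claw": 60},
  ],
)

```text
clock: 9.2
ee_pos: [0.6153, 0.1975, 0.136]
tcp_rot: [[-0.0, 0.989, -0.148], [-0.0, -0.148, -0.989], [-1.0, -0.0, 0.0]]
contact_force: [0.3, -0.2, -0.5]
gripper_width: 0.0651
```

Request:
move_arm(
  series=[
    {"offset": [-1, 0, 0], "turn": 0, "claw": 60},
    {"offset": [-2.5, 0, 0], "turn": 0, "claw": 60},
    {"offset": [-4.5, 0, 0], "turn": 0, "claw": 60},
    {"offset": [-7, 0, 0], "turn": 0, "claw": 60},
    {"offset": [-10, 0, 0], "turn": 0, "claw": 60},
    {"offset": [-12, 0, 0], "turn": 0, "claw": 60},
    {"offset": [-12, 0, 0], "turn": 0, "claw": 60},
  ],
)

```text
clock: 9.78
ee_pos: [0.6189, 0.1984, 0.2636]
tcp_rot: [[0.012, 0.989, -0.148], [0.003, -0.148, -0.989], [-1.0, 0.011, -0.005]]
contact_force: [1.0, -0.2, 1.3]
gripper_width: 0.0654
```

```bash
python3 chk.py c; python3 - <<'E'
import cv2,numpy as np
cv2.imwrite('pics/fin.png',cv2.resize(np.hstack([cv2.imread('pics/side_c.png'),cv2.imread('pics/scene_c.png')]),(780,364)))
E
```

```text
[0.61891165 0.19841164 0.26364433] 0.06535287963399139 [ 1.  -0.2  1.3]
side 622
0.01 69 x [-0.0533 -0.0506 -0.047 ] y [-0.0561  0.0487]
0.025 76 x [-0.0477 -0.0447 -0.0415] y [-0.0563  0.0537]
0.04 78 x [-0.0417 -0.0387 -0.0321] y [-0.055   0.0494]
0.055 64 x [-0.0365 -0.0336 -0.0291] y [-0.055   0.0545]
0.07 38 x [-0.0309 -0.0282 -0.0259] y [-0.0553  0.0572]
0.085 41 x [-0.0244 -0.0213 -0.0182] y [-0.0552  0.0554]
0.1 74 x [-0.0186 -0.0162 -0.0135] y [-0.0553  0.0496]
0.115 82 x [-0.0135 -0.0109 -0.0083] y [-0.0572  0.0527]
0.13 100 x [-0.0078 -0.0048  0.0009] y [-0.0541  0.0502]
scene 642
```

View pics/fin.png

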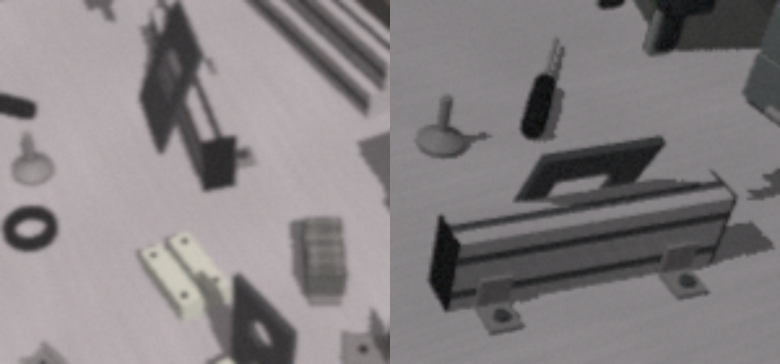

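The final view shows the plate leaning on the rail's robot side (left (170,80), right (590,170)), centred and clear of the gripper. Handing in.

```bash
python3 -c "
from station import sign_off; print(sign_off())"
```

```text
the job is handed in; nothing more can be done
None
```

The window plate is leaning against the robot side of the rail, and I handed the job in at about 10 s. I lifted it from its stand, set it upright about 29 mm out from the rail, and tipped it onto the rail with a narrow jaw gap. I then opened the gripper and pulled it clear.

- **Lean:** the last side-camera depth check gave about 20.5° from upright, with the front face running from x = -0.051 m near the table to -0.005 m near the top in the rail frame.
- **Position:** the plate spans about -55 to +54 mm along the rail, so it is centred within a few millimetres. I did not compute its squareness to the rail after release. The tool was within about 0.2° of parallel when it set the plate down, and the picture looks square.
- **Release:** the gripper ended about 12 cm higher, with the tool force reading close to zero.
- **Other plates:** I didn't touch the blank or two-hole plates, and I didn't measure them again at the end. The two-hole plate was standing in the last side view; the blank was outside that crop.

No check failed. The rail position estimates from the three cameras differed by 1–4 mm. The contact force between plate and rail can't be measured, so I inferred it from the steady lean.

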